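Move the parts basket from the drip hooks to the drying hooks

ROBOT

A 7-joint arm with a two-finger parallel gripper is mounted at the origin on the work surface. World frame = base frame: x ahead of the robot, y to its left, z up, the work surface at z = 0. Lengths are in m, angles in rad, forces in N, time in s.
With the tool pointing down it reaches from about 0.4 to 0.85 m from the base axis. Payload 10.4 kg.
Tool frame: the origin (TCP) lies midway between the tips of the shut fingers; the grasp point (between the pads) lies 19 mm behind it; z points along the fingers, x is the direction in which the jaws open and shut, and the axes are right-handed (so a half turn about z gives the same grasp; the last joint's range is limited). The gripper opens to 85 mm and grips with 20 to 120 N. Pads are 22 mm wide; open, the fingers measure 114 mm over their backs; the gripper's body (76 mm by 85 mm) begins 54 mm behind the grasp point. The pads swing forward as they close: fully open they stand 13 mm farther back than shut.
Start: joints at [-0.023, 0.332, -0.065, 1.46, 0.022, 1.35, -0.088], TCP at [0.625, 0, 0.231] pointing down, gripper open.
Joint ranges: [-2.6, 2.6], [-0.5, 2.12], [-1.47, 1.34], [0.16, 2.42], [-1.27, 4.41], [0.06, 2.06], [-2.6, 2.6]. Speed limits (rad/s): [2.22, 2.22, 2.79, 2.79, 3.14, 3.14, 3.14].

INTERFACE

Orientations are given as a unit quaternion [x, y, z, w].
In Python, from workcell import manip, cams gives the robot as it stands.
- The arm moves only by the tool move_arm, never from a script. Its argument "moves" is a list of rows, each a list of 7 numbers: the turn, a rotation vector about the tool's x, y, z in degrees, then the shift along the tool's x, y, z in m, then the finger opening in m, from 0 to 0.0854. A call has 1 to 10 rows; each row is the pose to reach, as a shift and turn from the pose commanded when the call began, along the tool's axes at that moment; what a row does not reach only later rows make up. A row lasts 1/10 s, in which the tool goes at most 50 mm and 8.59 degrees, less where a joint would pass 70% of its speed; a pose out of reach is approached as far as the arm can. A call with a gripper value outside its range is refused whole. The fingers move at their own pace and stop on an object; "grip_force" is the grip in N (left out, the last holds). Time passes only in rows, so rows that repeat a pose let the fingers close. It gives the time, the measured TCP pose, the force and the opening at its end, in the units of the state.
- manip.get_obs(): the state, without advancing time (a new reading comes with each control period).
- cams.camera(name): name is "scene" or "side" or "wrist"; returns the picture (384x512x3 uint8, red, green, blue); there is no depth.
- cams.camera_params(name): a dict with "fx", "fy", "cx", "cy" (pixels), "xyz" and "rotation" of the camera in the world. Camera axes: x right, y up, looking along -z (the intrinsics and any distortion apply to the point x, -y, -z); pixel columns grow to the right and rows downward; lengths in m; the calibration is good to about 2 mm. A picture is of the moment at which its call begins: read the wrist's pose just before it. camera_params takes no time and is no camera call; for the wrist camera it gives the pose at the moment of the call.
- manip.hand_in(): hands the job in, once; it reports no verdict.
The state is a dict: "clock": time; "joint_pos": joint angles; "joint_velocities": joint speeds; "tau": joint torques, N m; "position": TCP position; "ee_rot": TCP orientation; "ft_force": force on the tool from outside, world axes, zero at the start; "torque": the same for the moment, N m; "grip_width": opening from 0.0 (shut) to 1.0 (fully open).
Only numpy, scipy, OpenCV 4.12 (cv2) and the standard library are available. Lean on these libraries where they do the work, as an engineer would, in place of code of your own. Each camera call takes 0.05 s, during which the arm holds its last target. There are 200 camera calls.

TASK

The blue basket with the orange grip has finished dripping: take it by its grip, lift it off its hooks and lower it onto the two empty hooks of the stand with the green base, so that it hangs freely there by its bar. Keep it level all the way, with the brass bush still inside, and do not set it down anywhere on the way. Leave the basket with the black grip hanging where it is.

Things in the scene. Friction and masses are not known exactly. Their poses are not given: they have to be found in the camera images.
- basket: Blue open sheet-metal basket (walls 3 mm), 80 (x) x 90 (y) x 36 mm, 0.2 to 0.45 kg, hung level by a round bar (10 mm thick, 176 long, along y) on two hooks of a stand with grey tray base. Origin: bar's centre; z up; underside 90 mm below it. Straps at y = +-45 mm. Orange flat grip mid-bar, 12 mm thick (x), 34 wide (y), up to 44 mm above the origin: pinch its thickness from above, about 28 mm up.
- dry_stand_seat (a point): Where the bar's centre rests on the green stand's two empty hooks, 129 mm above the bench; y along the hung bar, z up. Hooks: 8 mm rods at y = +-66 mm, self-centring V seats; the basket hangs between them. Their tips, 30 mm out to -x, rise 17 mm above this point, the rods behind 10 mm, uprights 95 mm behind (+x). Stands alike, 230 mm or more apart, places swapped. Lift 110 mm to clear. Fits either way round.
- other_basket: Bystander: a blue basket of the same shape and origin (bar's centre) but with a black grip, hung on a stand with a black base. Its grip reaches 173 mm above the bench; a basket carried with its bar 280 mm above the bench passes over it.
- bush: Brass bush (ring), 30 mm across, 22 mm high, 60 g, standing loose in the basket with the orange grip. Origin: centre of its underside.
Things that resemble listed ones, but are neither listed nor needed, are in the scene too. What is shaped like the basket but red is not meant.

How it is judged:
On the way, in this order (a step that is already met when the one before it is completed fails the run):
1. the basket with the orange grip is lifted clear of its hooks in the gripper (height (world z) of basket above 0.155 m and contact force between the fingers and basket above 0.5 N), for 0.1 s.
2. still in the gripper, it is lowered onto the hooks of the green stand (distance between basket and dry_stand_seat below 0.02 m and contact force between the fingers and basket above 0.5 N), for 0.1 s.
At the end, for the whole second after the job is handed in: The basket with the orange grip hangs at rest by its bar on both hooks of the green stand (bar's centre within 20 mm of the seat point, bar within 15 degrees of its direction, basket level within 10 degrees), the bush lies in it, and the basket with the black grip hangs within 30 mm of where it was (distance between basket and dry_stand_seat below 0.02 m and angle between basket's own z axis and vertical below 0.175 rad and angle between the y axis of basket and the y axis of dry_stand_seat, either way round below 0.26 rad and linear speed of basket below 0.03 m/s and distance between bush and basket below 0.11 m and distance of other_basket from where it was at the start of the episode below 0.03 m); the robot touches nothing.
It fails at once if the basket is tipped by more than 20 degrees (angle between basket's own z axis and vertical above 0.35 rad).
It fails at once if the basket is set down on the bench or on a stand's base (bar's centre below 112 mm) (height (world z) of basket below 0.112 m).
It fails at once if the bush falls out of the basket (distance between bush and basket above 0.12 m).
It fails at once if the basket with the black grip is disturbed (distance of other_basket from where it was at the start of the episode above 0.03 m).
It also fails if it takes over 54 s, if anything falls off the work surface, if the arm or the gripper's body presses on something with over 40 N, if the wrist force passes 120 N, or if a joint passes its speed limit or range.

## Working session

There is one attempt and no reset: what is moved stays moved. The work goes in short steps, Python scripts to look and compute and a tool call to move; the robot and the scene stay as the last step left them, time stands still between calls to the robot, and variables do not carry over. Pictures are saved under pics/ and viewed, about 8 in all and at most 12, crops included, and the job is handed in when it is done.

Besides the shell and the picture viewer there is one more tool, called after ">>>" in YAML: its name, and indented under it one key for each argument. move_arm: Moves the arm, as the interface text tells. Its arguments: {"type":"object","properties":{"moves":{"type":"array","items":{"type":"array","items":{"type":"number"}}},"grip_force":{"type":"number"}},"required":["moves"]}

```bash
mkdir -p pics; cat > h.py <<'E'
import numpy as np, cv2
from workcell import manip, cams
def snap(n,f):
    p=cams.camera_params(n); im=cams.camera(n); cv2.imwrite(f'pics/{f}.png',im[:,:,::-1]); np.save(f'pics/{f}.npy',dict(p),allow_pickle=True); return im,p
def ray(p,u,v):
    d=np.array([(u-p['cx'])/p['fx'],-(v-p['cy'])/p['fy'],-1.]); R=np.array(p['rotation'])
    return np.array(p['xyz']),R@d
def onz(p,u,v,z):
    o,d=ray(p,u,v); return o+d*(z-o[2])/d[2]
def tri(*rs):
    A=0;b=0
    for o,d in rs:
        d=d/np.linalg.norm(d);M=np.eye(3)-np.outer(d,d);A=A+M;b=b+M@o
    return np.linalg.solve(A,b)
def proj(p,X):
    c=np.array(p['rotation']).T@(np.array(X)-np.array(p['xyz'])); return p['cx']+p['fx']*c[0]/-c[2],p['cy']-p['fy']*c[1]/-c[2]
def load(f): return cv2.imread(f'pics/{f}.png')[:,:,::-1],np.load(f'pics/{f}.npy',allow_pickle=True).item()
E
python3 - <<'E'
from h import *
ims=[]
for n in['scene','side','wrist']:
    im,p=snap(n,n+'0'); print(n,p); ims.append(im)
print(manip.get_obs())
cv2.imwrite('pics/all0.png',cv2.resize(np.hstack(ims[:2]),(800,300))[:,:,::-1])
E
```

```text
scene {'fx': 488.4672567396587, 'fy': 488.4672567396587, 'cx': 247.74875181743027, 'cy': 189.63778664471602, 'xyz': array([1.1264289 , 0.42345139, 1.02067561]), 'rotation': array([0.16204918, 0.29814877, 0.82193684, 0.45745732])}
side {'fx': 353.00779497387384, 'fy': 353.00779497387384, 'cx': 257.54169262038795, 'cy': 185.61750204846595, 'xyz': array([ 0.30438644, -0.64098437,  0.61320142]), 'rotation': array([ 0.44622028, -0.07317246, -0.13391904,  0.88181571])}
wrist {'fx': 308.3835476431515, 'fy': 308.3835476431515, 'cx': 256.08607347976596, 'cy': 192.85559268531412, 'xyz': array([0.62491945, 0.079818  , 0.37329442]), 'rotation': array([-1.57553389e-01, -6.76555860e-05, -3.41529183e-04,  9.87510409e-01])}
{'clock': 0.15, 'joint_pos': array([-0.02262599,  0.33272754, -0.06464381,  1.46071582,  0.02159729,
        1.34987857, -0.08849589]), 'joint_velocities': array([-0.00068834, -0.00053254,  0.00074482, -0.00186034,  0.00356524,
       -0.00065296,  0.00049471]), 'tau': array([ 1.13752249e-03, -6.25829744e+01,  4.95374459e-02, -3.91853535e+01,
        1.63436425e-02,  7.44175835e-03, -2.63868424e-05]), 'position': array([ 6.24737940e-01, -1.50269265e-05,  2.30713587e-01]), 'ee_rot': array([ 9.99999866e-01, -3.69299210e-06, -5.16498612e-04,  2.89881126e-05]), 'ft_force': array([0.59372401, 0.39108514, 0.08048618]), 'torque': array([-0.02817199, -0.05080208,  0.0229409 ]), 'grip_width': 0.9970735507735563}
```

View pics/scene0.png

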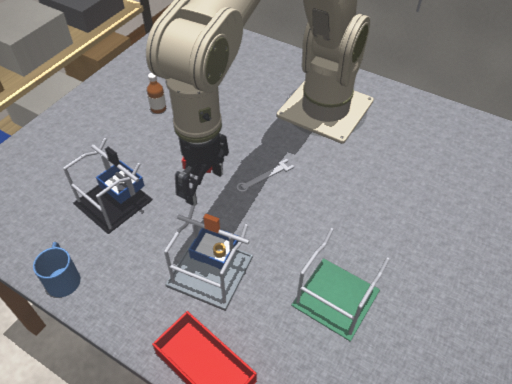

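View pics/side0.png

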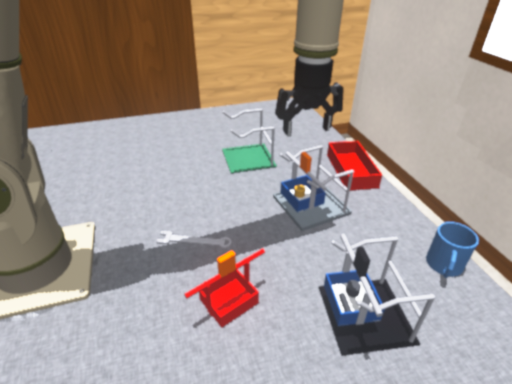

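Scene view: the target grip (orange) is at (211,222) on the grey stand, the green stand is at (335,295) and the black one at (110,195). In the side view they are at (306,161), (250,155) and (362,262). Next I zoom in for detail.

```bash
sed -i "s/R=np.array(p\['rotation'\])/R=rot(p)/; s/np.array(p\['rotation'\]).T/rot(p).T/" h.py; cat >> h.py <<'E'
from scipy.spatial.transform import Rotation
def rot(p): return Rotation.from_quat(p['rotation']).as_matrix()
E
python3 - <<'E'
from h import *
for f,(x,y,w,h) in dict(scene0=(150,190,260,150),side0=(210,90,170,140)).items():
    im,p=load(f)
    hsv=cv2.cvtColor(im,cv2.COLOR_RGB2HSV)
    for nm,lo,hi in(('orange',(5,170,120),(16,255,255)),('green',(65,80,40),(90,255,255))):
        m=cv2.inRange(hsv,lo,hi); n,l,s,c=cv2.connectedComponentsWithStats(m)
        for i in range(1,n):
            if s[i,4]>25: print(f,nm,s[i],c[i],onz(p,*c[i],.157 if nm=='orange' else 0.005))
    cr=im[y:y+h,x:x+w]; k=min(800//w,600//h)
    cv2.imwrite(f'pics/{f}c.png',cv2.resize(cr,None,fx=k,fy=k,interpolation=cv2.INTER_CUBIC)[:,:,::-1]); print(k)
E
```

```text
scene0 green [ 306  259   64   57 1843] [337.91047206 286.35702659] [0.55248937 0.30427303 0.005     ]
scene0 green [ 292  287   87   54 1308] [331.90825688 313.58103976] [0.62118258 0.32195225 0.005     ]
3
side0 orange [302 153   9  19 126] [305.42063492 161.66666667] [0.63646363 0.01117354 0.157     ]
side0 orange [217 251  19  26 277] [226.60288809 265.40794224] [ 0.37885454 -0.24861581  0.157     ]
side0 green [ 223  144   49   29 1034] [247.27659574 157.65183752] [0.57464768 0.30567838 0.005     ]
4
```

View pics/scene0c.png

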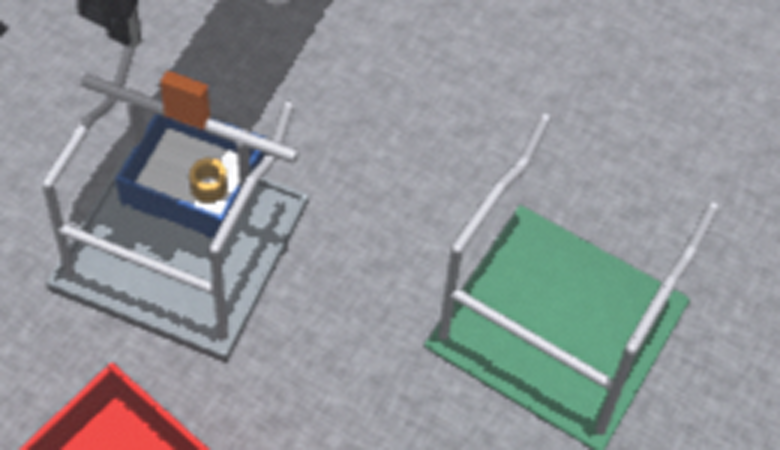

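View pics/side0c.png

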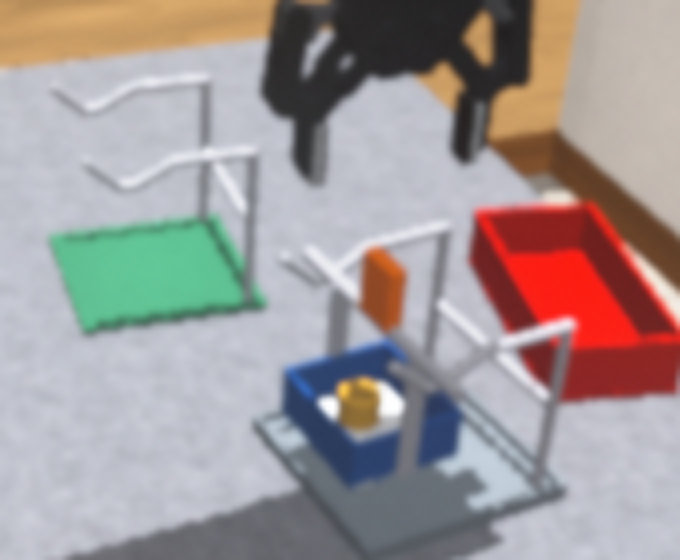

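```bash
python3 - <<'E'
from h import *
_,a=load('scene0');_,b=load('side0')
S=lambda x,y:ray(a,x/3+150,y/3+190)
D=lambda x,y:ray(b,x/4+210,y/4+90)
P={}
for n,s,d in [('G tip far',(714,207),(55,90)),('G tip near',(547,117),(85,163)),('G up far',(632,347),(207,80)),('G up near',(457,247),(253,152)),
 ('bar end far',(293,154),(308,250)),('grip top mid',(185,82),(384,256)),('K up near',(47,184),(572,325)),('K up far',(217,247),(445,228)),('K tip far',(289,106),(284,260))]:
    P[n]=tri(S(*s),D(*d)); print(n,P[n].round(4))
o=lambda x,y,z:onz(a,x/3+150,y/3+190,z).round(4)
print('bar ends', o(85,79,.129),o(293,154,.129), 'gripmid at bar',o(185,112,.129))
for k in 'far','near':
    v=P['G up '+k]-P['G tip '+k]; print(k,v,np.degrees(np.arctan2(v[1],v[0])))
v=P['G up far']-P['G up near']; print('cross',v,np.degrees(np.arctan2(-v[0],v[1])))
v=o(293,154,.129)-o(85,79,.129); print('bar',v,np.degrees(np.arctan2(-v[0],v[1])))
m=np.array([P['G up far']+P['G up near'],P['G tip far']+P['G tip near']])/2;u=m[0]-m[1];u/=np.linalg.norm(u)
print('seat',m[0]-95*u/1000,m[1]+30*u/1000)
E
```

```text
G tip far [0.5179 0.3808 0.1395]
G tip near [0.51   0.2493 0.1413]
G up far [0.6428 0.3748 0.1345]
G up near [0.6361 0.2427 0.1347]
bar end far [0.6271 0.1052 0.1305]
grip top mid [0.6399 0.0211 0.1726]
K up near [ 0.7447 -0.0297  0.135 ]
K up far [0.7232 0.1015 0.134 ]
K tip far [0.6    0.0835 0.1407]
bar ends [ 0.6514 -0.0652  0.129 ] [0.6262 0.1047 0.129 ] gripmid at bar [0.6367 0.0167 0.129 ]
far [ 0.12487664 -0.00604632 -0.00501353] -2.7719996165485936
near [ 0.1261298  -0.00653111 -0.00657615] -2.964177561709622
cross [ 0.0066597   0.13202537 -0.00015864] -2.887700789414275
bar [-0.0252  0.1699  0.    ] 8.436746249604123
seat [0.54469871 0.31348736 0.138972  ] [0.54390633 0.31352706 0.13900859]
```

>>> move_arm:
  moves:
    - [0,0,-4.4,0.007,-0.01,0,0.0854]
    - [0,0,-8.8,0.014,-0.02,0,0.0854]
    - [0,0,-8.8,0.014,-0.02,0,0.0854]
    - [0,0,-8.8,0.014,-0.02,0,0.0854]
  grip_force: 60

```text
clock: 0.55
position: [0.6388, 0.0198, 0.231]
ee_rot: [0.997, 0.076, -0.0, 0.0]
ft_force: [-0.6, -0.8, -0.0]
grip_width: 0.998
```

```bash
python3 - <<'E'
from h import *
im,p=snap('wrist','w1'); o=manip.get_obs(); print(o['position'],o['ee_rot'],p['xyz'])
for y in(.0199-.017,.0199,.0199+.017): print(proj(p,(.639,y,.173)))
print(proj(p,(.654,-.0665,.129)),proj(p,(.626,.107,.129)))
cv2.imwrite('pics/w1b.png',cv2.resize(im,(768,576))[:,:,::-1])
E
```

```text
[0.63873989 0.01930804 0.23110403] [ 9.97149723e-01  7.54476180e-02 -2.28881711e-04  1.86615153e-04] [0.62689804 0.09868386 0.3736418 ]
(np.float64(252.48201451919152), np.float64(233.69666195735294))
(np.float64(256.05121534446164), np.float64(211.83126401341488))
(np.float64(259.7980580859248), np.float64(188.87760811503912))
(np.float64(258.02199049613466), np.float64(282.6493234416864)) (np.float64(256.3309675877347), np.float64(79.99457396951918))
```

View pics/w1b.png

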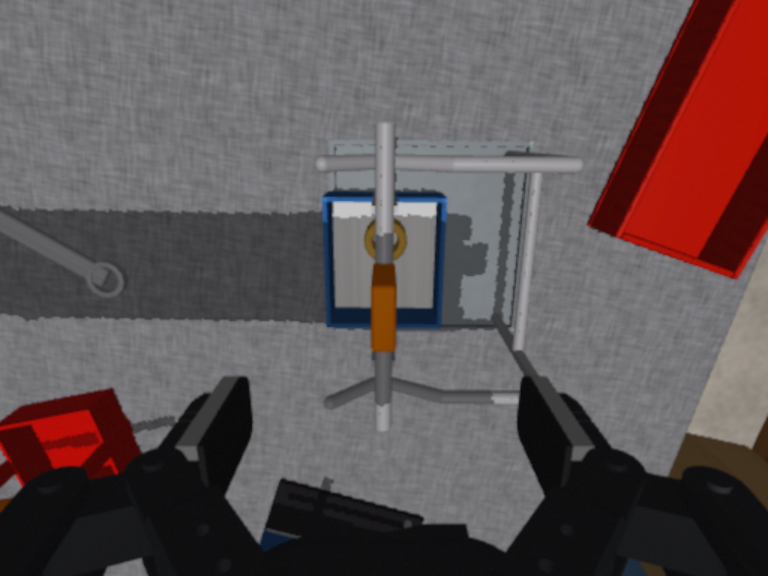

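The wrist view shows the grip top at rows 283–352 and column 384 (enlarged). That matches the projection within a pixel, and the bar is aligned with the jaws, so I descend and grip.

>>> move_arm:
  moves:
    - [0,0,0,0,0,0.04,0.0854]
    - [0,0,0,0,0,0.075,0.0854]
    - [0,0,0,0,0,0.092,0.0854]
    - [0,0,0,0,0,0.092,0.0854]
    - [0,0,0,0,0,0.092,0.03]
    - [0,0,0,0,0,0.092,0.0]
    - [0,0,0,0,0,0.092,0.0]
    - [0,0,0,0,0,0.092,0.0]
    - [0,0,0,0,0,0.092,0.0]
    - [0,0,0,0,0,0.092,0.0]
  grip_force: 70

```text
clock: 1.6
position: [0.6392, 0.02, 0.1399]
ee_rot: [0.997, 0.077, 0.0, 0.0]
ft_force: [-1.4, -0.6, 3.9]
grip_width: 0.133
```

>>> move_arm:
  moves:
    - [0,0,0,0,0,-0.008,0]
    - [0,0,0,0,0,-0.022,0]
    - [0,0,0,0,0,-0.04,0]
    - [0,0,0,0,0,-0.06,0]
    - [0,0,0,0,0,-0.08,0]
    - [0,0,0,0,0,-0.1,0]
    - [0,0,0,0,0,-0.117,0]
    - [0,0,0,0,0,-0.126,0]
    - [0,0,0,0,0,-0.13,0]
    - [0,0,0,0,0,-0.13,0]

```text
clock: 2.6
position: [0.639, 0.02, 0.2694]
ee_rot: [0.997, 0.077, 0.0, -0.0]
ft_force: [-0.5, 0.3, -4.5]
grip_width: 0.128
```

```bash
python3 - <<'E'
from h import *
im,p=snap('side','s2'); o=manip.get_obs(); print(o['position'],o['ft_force'],o['grip_width'])
w,_=snap('wrist','w2')
cv2.imwrite('pics/s2b.png',cv2.resize(np.hstack([im[40:280,200:456],w[72:312,128:384]]),(798,374))[:,:,::-1])
E
```

```text
[0.63879204 0.02003671 0.26873552] [ 0.59105491 -0.17451795 -4.6848739 ] 0.12714698526682547
```

View pics/s2b.png

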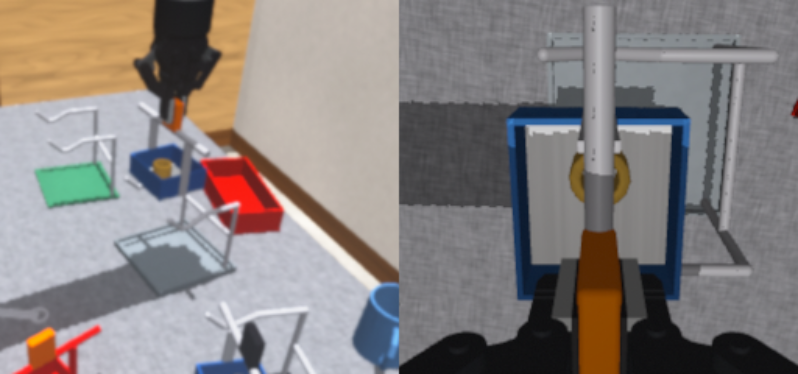

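The basket is lifted and level with the bush inside. Next I carry it to the green stand with smooth acceleration.

>>> move_arm:
  moves:
    - [0,0,0.3,-0.0001,-0.0008,0,0]
    - [0,0,1,-0.0005,-0.003,0,0]
    - [0,0,2,-0.001,-0.007,0,0]
    - [0,0,3.5,-0.002,-0.012,0,0]
    - [0,0,5,-0.003,-0.019,0,0]
    - [0,0,6.7,-0.0045,-0.0275,0,0]
    - [0,0,8.3,-0.006,-0.037,0,0]
    - [0,0,9.8,-0.008,-0.049,0,0]
    - [0,0,11,-0.01,-0.062,0,0]
    - [0,0,11.7,-0.012,-0.076,0,0]

```text
clock: 3.7
position: [0.6152, 0.094, 0.2692]
ee_rot: [1.0, -0.026, -0.0, -0.0]
ft_force: [-0.0, -0.5, -4.1]
grip_width: 0.128
```

```bash
python3 - <<'E'
from h import *
o=manip.get_obs(); print(o['clock'],o['position'],Rotation.from_quat(o['ee_rot']).as_matrix().round(4))
R=Rotation.from_quat(o['ee_rot']).as_matrix(); print(R.T@(np.array([.544,.3135,.2695])-o['position']))
E
```

```text
3.7 [0.61520686 0.09400015 0.26922975] [[ 9.986e-01 -5.230e-02 -1.000e-04]
 [-5.230e-02 -9.986e-01  0.000e+00]
 [-1.000e-04 -0.000e+00 -1.000e+00]]
[-0.0825912  -0.21547459 -0.00025998]
```

>>> move_arm:
  moves:
    - [0,0,0,-0.005,-0.013,0,0]
    - [0,0,0,-0.012,-0.032,0,0]
    - [0,0,0,-0.021,-0.055,0,0]
    - [0,0,0,-0.031,-0.082,0,0]
    - [0,0,0,-0.042,-0.109,0,0]
    - [0,0,0,-0.053,-0.137,0,0]
    - [0,0,0,-0.063,-0.164,0,0]
    - [0,0,0,-0.072,-0.188,0,0]
    - [0,0,0,-0.079,-0.206,0,0]
    - [0,0,0,-0.0825,-0.2155,0,0]

```text
clock: 4.7
position: [0.5426, 0.3152, 0.2693]
ee_rot: [1.0, -0.024, -0.0, -0.0]
ft_force: [-0.3, 0.5, -5.1]
grip_width: 0.129
```

>>> move_arm:
  moves:
    - [0,0,0,0,0,0,0]
    - [0,0,0,0,0,0,0]

```text
clock: 4.9
position: [0.5445, 0.3116, 0.2693]
ee_rot: [1.0, -0.026, 0.0, 0.0]
ft_force: [0.5, -0.3, -4.3]
grip_width: 0.128
```

```bash
python3 - <<'E'
from h import *
o=manip.get_obs(); print(o['clock'],o['position'],o['ee_rot'],o['grip_width'])
a,_=snap('scene','c3'); b,_=snap('side','s3'); w,p=snap('wrist','w3')
for X in [(.518,.381,.143),(.510,.249,.143),(.643,.375,.135),(.636,.243,.135)]: print(np.round(proj(p,X)))
cv2.imwrite('pics/m3.png',np.hstack([cv2.resize(a[180:340,250:410],(400,400)),cv2.resize(w[0:384,64:448],(400,400))])[:,:,::-1])
E
```

```text
4.9 [0.5445352  0.31161776 0.26926   ] [ 9.99666596e-01 -2.58166580e-02  1.77674442e-04  4.06377517e-04] 0.128480578509648
[219. 106.]
[223. 247.]
[365. 105.]
[350. 242.]
```

View pics/m3.png

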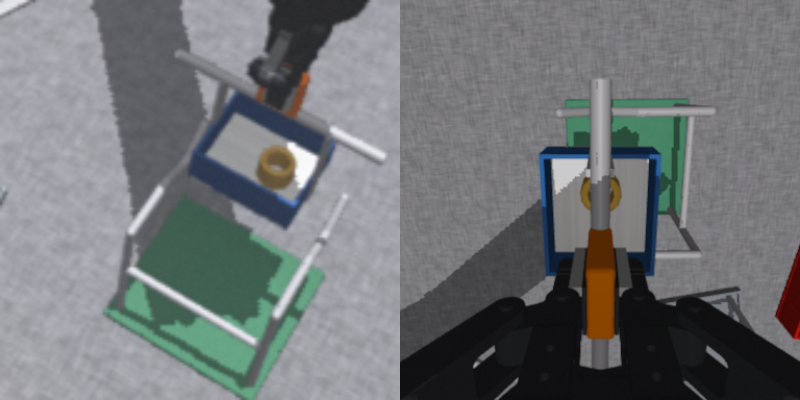

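The predicted hook tip lands on the one seen in the wrist view, (560,111). The basket is over the hooks, level, with the bush inside. I lower it, then seat it slowly while watching the force.

>>> move_arm:
  moves:
    - [0,0,0,0,-0.001,0.004,0]
    - [0,0,0,0,-0.002,0.014,0]
    - [0,0,0,0,-0.002,0.028,0]
    - [0,0,0,0,-0.002,0.044,0]
    - [0,0,0,0,-0.002,0.06,0]
    - [0,0,0,0,-0.002,0.076,0]
    - [0,0,0,0,-0.002,0.091,0]
    - [0,0,0,0,-0.002,0.103,0]
    - [0,0,0,0,-0.002,0.111,0]
    - [0,0,0,0,-0.002,0.115,0]

```text
clock: 6.05
position: [0.5439, 0.3145, 0.1533]
ee_rot: [1.0, -0.025, -0.0, 0.0]
ft_force: [0.1, 0.0, -4.7]
grip_width: 0.129
```

>>> move_arm:
  moves:
    - [0,0,0,0,0,0.003,0]
    - [0,0,0,0,0,0.006,0]
    - [0,0,0,0,0,0.009,0]
    - [0,0,0,0,0,0.011,0]
    - [0,0,0,0,0,0.012,0]
    - [0,0,0,0,0,0.012,0]

```text
clock: 6.65
position: [0.5441, 0.3146, 0.1423]
ee_rot: [1.0, -0.025, 0.0, 0.0]
ft_force: [0.3, -0.6, -4.3]
grip_width: 0.129
```

```bash
python3 - <<'E'
from h import *
o=manip.get_obs(); print(o['clock'],o['position'],o['ft_force'],o['torque'],o['grip_width'])
a,_=snap('scene','c4'); b,_=snap('side','s4')
cv2.imwrite('pics/m4.png',np.hstack([cv2.resize(a[190:340,250:400],(400,400)),cv2.resize(b[60:190,190:320],(400,400))])[:,:,::-1])
E
```

```text
6.65 [0.54411615 0.31464951 0.14227259] [ 0.32285541 -0.60633398 -4.2550946 ] [0.02433577 0.03897049 0.01268181] 0.12881500521321004
```

View pics/m4.png

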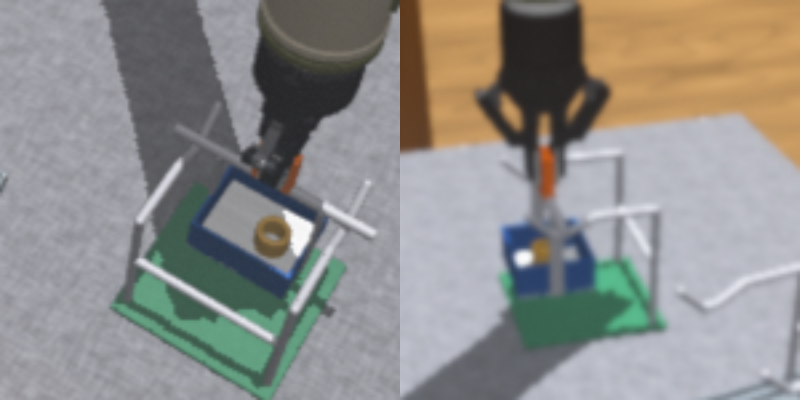

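The basket is between the hooks, just above its seats. I lower the last few millimetres.

>>> move_arm:
  moves:
    - [0,0,0,0,0,0.001,0]
    - [0,0,0,0,0,0.002,0]
    - [0,0,0,0,0,0.003,0]
    - [0,0,0,0,0,0.003,0]
    - [0,0,0,0,0,0.003,0]

```text
clock: 7.25
position: [0.5443, 0.3148, 0.14]
ee_rot: [1.0, -0.025, 0.0, -0.0]
ft_force: [-2.8, -1.1, 2.9]
grip_width: 0.132
```

The weight has come off (fz went from −4.3 to +2.9 N) at the same TCP height as when it was picked up, so it is seated. I release and retreat upward.

>>> move_arm:
  moves:
    - [0,0,0,0,0,0,0.015]
    - [0,0,0,0,0,0,0.025]
    - [0,0,0,0,0,0,0.05]
    - [0,0,0,0,0,0,0.0854]
    - [0,0,0,0,0,0,0.0854]
    - [0,0,0,0,0,0,0.0854]
    - [0,0,0,0,0,0,0.0854]
    - [0,0,0,0,0,-0.01,0.0854]
    - [0,0,0,0,0,-0.03,0.0854]
    - [0,0,0,0,0,-0.06,0.0854]

```text
clock: 8.25
position: [0.5435, 0.3142, 0.1993]
ee_rot: [1.0, -0.025, -0.001, 0.001]
ft_force: [0.5, -0.4, 0.7]
grip_width: 1.006
```

>>> move_arm:
  moves:
    - [0,0,0,0,0,-0.04,0.0854]
    - [0,0,0,0,0,-0.08,0.0854]
    - [0,0,0,0,0,-0.11,0.0854]
    - [0,0,0,0,0,-0.12,0.0854]
    - [0,0,0,0,0,-0.12,0.0854]
    - [0,0,0,0,0,-0.12,0.0854]
    - [0,0,0,0,0,-0.12,0.0854]
    - [0,0,0,0,0,-0.12,0.0854]

```text
clock: 9.05
position: [0.5438, 0.3144, 0.318]
ee_rot: [1.0, -0.025, -0.001, 0.001]
ft_force: [0.3, -0.7, 0.1]
grip_width: 0.998
```

```bash
python3 - <<'E'
from h import *
o=manip.get_obs(); print(o['clock'],o['position'],o['ft_force'],o['grip_width'])
a,_=snap('scene','c5'); b,_=snap('side','s5')
cv2.imwrite('pics/m5.png',np.hstack([cv2.resize(a[130:340,60:400],(400,247)),np.zeros((247,2,3),np.uint8),cv2.resize(b[60:190,190:320],(247,247))])[:,:,::-1])
x=cv2.imread('pics/m5.png'); cv2.imwrite('pics/m5.png',cv2.resize(x,(798,304)))
E
```

```text
9.05 [0.54381612 0.31442161 0.31795322] [ 0.31555718 -0.71598062  0.08107486] 0.9977899482584212
```

View pics/m5.png

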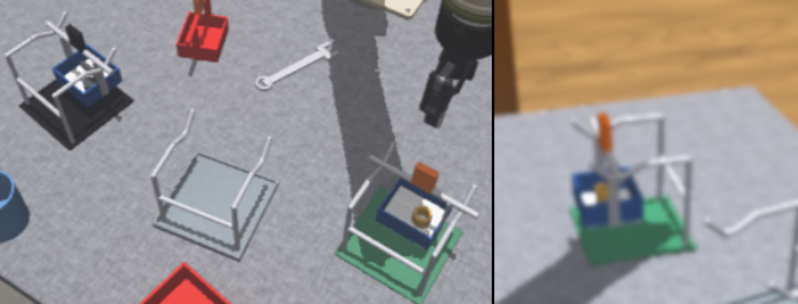

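The basket hangs level in the green stand's hooks with the bush inside. The black-grip basket has not moved and the arm is clear.

```bash
python3 -c "
from workcell import manip
print(manip.hand_in())"
```

```text
the job is handed in; nothing more can be done
None
```

The basket with the orange grip now hangs on the green stand's hooks, and I handed the job in after about 9 s of robot time. I gripped it by its orange grip, lifted it 130 mm and turned it about 12° on the way across. I lowered it until the wrist force showed the hooks had taken its weight (fz went from −4.3 to +2.9 N), then let go and retreated.

- **Basket:** the final scene and side pictures show it hanging level by its bar on both hooks, with the bush inside.
- **Seat position:** I released with the TCP at (0.544, 0.315). I had measured the seat at (0.544, 0.3135), so the two agree to about 2 mm. I did not measure the basket's own position after release.
- **Other basket:** the one with the black grip looks unmoved in the final scene picture.
- **Arm:** it ended about 0.14 m above the grip, touching nothing, with forces near zero.

No check failed or disagreed. The hand-in reported no verdict.

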